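# Mixed-up box lids

### The job

The lids of the three wooden boxes have been mixed up, and each box wears the wrong one. Put the square lid on the square box, the round lid on the round box and the six-sided lid on the six-sided box, each lowered into place rather than dropped, fully seated on the rim and with its edges lined up with its own box; the cork mat is free for parking a lid while you make room. Do not push the boxes about, and do not disturb the glue bottle, the screw jar or the block plane.

Things in the scene. Friction and masses are not known exactly. Their poses are not given: they have to be found in the camera images.
- square_lid: Square lid, panel 112 x 112 mm, sides along its x and y. Mid-brown wood, 10 mm thick, about 0.18 kg. Below: round locating disc 8 mm deep, 74 mm across, tapering to 68. On top: dark bar pull 50 mm long (lid's x), 18 wide (y), rising 30 mm. Origin: centre of the disc's underside, z up; panel's top at 18 mm, pull's top at 48 mm.
- round_lid: Round lid, panel 116 mm across; it has no edges to line up, so any turn is right. Mid-brown wood, 10 mm thick, about 0.18 kg. Below: round locating disc 8 mm deep, 74 mm across, tapering to 68. On top: dark bar pull 50 mm long (lid's x), 18 wide (y), rising 30 mm. Origin: centre of the disc's underside, z up; panel's top at 18 mm, pull's top at 48 mm.
- hex_lid: Six-sided lid (regular), 114 mm across flats, 132 mm across corners; two corners on its x axis. Mid-brown wood, 10 mm thick, about 0.18 kg. Below: round locating disc 8 mm deep, 74 mm across, tapering to 68. On top: dark bar pull 50 mm long (lid's x), 18 wide (y), rising 30 mm. Origin: centre of the disc's underside, z up; panel's top at 18 mm, pull's top at 48 mm.
- square_box: Square box, 106 x 106 mm outside, opening 86 x 86 mm, plinth 140 x 140 x 10 mm, sides along its x and y. Dark wood, 60 mm high, 10 mm walls, loose, 0.55 kg; starts under a wrong lid, turned any way. Origin: centre of underside, z up; a seated lid's origin is at 52 mm (any lid's disc fits any box).
- round_box: Round box, 110 mm across outside, opening 90 mm, plinth 142 mm across, 10 mm high. Dark wood, 60 mm high, 10 mm walls, loose, 0.55 kg; starts under a wrong lid, turned any way. Origin: centre of underside, z up; a seated lid's origin is at 52 mm (any lid's disc fits any box).
- hex_box: Six-sided box (regular), across flats: 108 mm outside, opening 88, plinth 138 (10 mm high); two corners on its x axis. Dark wood, 60 mm high, 10 mm walls, loose, 0.55 kg; starts under a wrong lid, turned any way. Origin: centre of underside, z up; a seated lid's origin is at 52 mm (any lid's disc fits any box).
- cork_mat: Flat round cork mat, 150 mm across and 4 mm thick, fixed to the bench and empty at the start: a free spot for one lid. Origin: centre of its underside, on the bench.
- glue_bottle: Bystander: white glue bottle with a blue nozzle, 60 mm across, 172 mm tall, standing upright. Origin: centre of its underside.
- screw_jar: Bystander: clear jar of brass screws with a dark metal cap, 61 mm across, 76 mm tall. Origin: centre of its underside.
- block_plane: Bystander: small metal block plane, 160 mm long (x), 48 mm wide (y), about 75 mm high. Origin: centre of its sole.
Things that resemble listed ones, but are neither listed nor needed, are in the scene too. Leave any blue look-alike of the square_box alone.

How it is judged:
By the outcome, as a careful person would: the job done as asked, in the order asked, and still so for the second after the job is handed in, with the robot touching nothing.
It also fails if it takes over 102 s, if anything falls off the work surface, if the arm or the gripper's body presses on something with over 40 N, if the wrist force passes 120 N, or if a joint passes its speed limit or range.

### The arm

A 6-joint arm with a two-finger parallel gripper is mounted at the origin on the work surface. World frame = base frame: x ahead of the robot, y to its left, z up, the work surface at z = 0. Lengths are in m, angles in degrees, forces in N, time in s.
With the tool pointing down it reaches from about 0.325 to 0.75 m from the base axis. Payload 7.6 kg.
Tool frame: the origin (TCP) lies between the finger pads; the fingertips stand 25 mm ahead of it and the grasp point (between the pads) lies 6 mm ahead of it; x points along the fingers, z is the direction in which the jaws open and shut, and the axes are right-handed (so a half turn about x gives the same grasp; the last joint's range is limited). The gripper opens to 85 mm and grips with 20 to 120 N. Pads are 22 mm wide; open, the fingers measure 114 mm over their backs; the gripper's body (76 mm by 85 mm) begins 54 mm behind the grasp point. The pads swing forward as they close: fully open they stand 13 mm farther back than shut.
Start: joints at [69.196, 2.991, 80.254, -0, 96.75, -4.028], TCP at [0.152, 0.503, 0.256] pointing down, gripper open.
Joint ranges: [-166.34, 166.34], [-52.06, 124.39], [6.96, 135.62], [-60.46, 240.46], [14.63, 156.25], [-167.68, 167.68]. Speed limits (degrees/s): [147.25, 147.25, 172.46, 180, 180, 180].

### API

Orientations are given as [roll, pitch, yaw] about the fixed x, y, z axes, in that order (R = Rz(yaw) Ry(pitch) Rx(roll)).
In Python, from workcell import manip gives the robot as it stands.
- The arm moves only by the tool arm_command, never from a script. Its argument "commands" is text: rows parted by semicolons, each of 7 numbers parted by spaces: the shift along the tool's x, y, z in mm, then the turn, a rotation vector about the tool's x, y, z in rad, then the closure, from 0 (fully open) to 1 (shut). A call has exactly 10 rows; each row shifts and turns the pose as measured when the row begins, along the tool's axes as they then stand; what a row does not reach is not made up. A row lasts 1/8 s, in which the tool goes at most 62.5 mm and 10.7 degrees, less where a joint would pass 70% of its speed; a pose out of reach is approached as far as the arm can. A call is refused whole if a number of a shift passes 62.5 or a number of a turn 0.188, either way. A call with a gripper value outside its range is refused whole. The fingers move at their own pace and stop on an object; "grip_force" is the grip in N (left out, the last holds). Time passes only in rows, so rows that do not move let the fingers close, or fill a call up. It gives the time, the measured TCP pose, the force and the opening at its end, in the units of the state.
- manip.state(): the state, without advancing time (a new reading comes with each control period).
- manip.camera(name): name is "scene" or "top" or "wrist"; returns a dict with "color" (420x560x3 uint8, red, green, blue), "intrinsics" (3x3 intrinsics, pixels), "camera_from_world" (4x4, takes a point from world to camera coordinates). Camera axes: x right, y up, looking along -z (the intrinsics and any distortion apply to the point x, -y, -z); pixel columns grow to the right and rows downward; lengths in m; the calibration is good to about 2 mm. A picture is of the moment at which its call begins. There is no depth.
- manip.job_done(): hands the job in, once; it reports no verdict.
The state is a dict: "time": time; "joint_pos": joint angles; "qvel": joint speeds; "joint_torque": joint torques, N m; "ee_pos": TCP position; "orientation": TCP orientation; "ft_force": force on the tool from outside, world axes, zero at the start; "torque": the same for the moment, N m; "grip_width": finger opening in m.
Only numpy, scipy, OpenCV 4.12 (cv2) and the standard library are available. Lean on these libraries where they do the work, as an engineer would, in place of code of your own. Each camera call takes 0.05 s, during which the arm holds its last target. There are 200 camera calls.

## Working session

There is one attempt and no reset: what is moved stays moved. The work goes in short steps, Python scripts to look and compute and a tool call to move; the robot and the scene stay as the last step left them, time stands still between calls to the robot, and variables do not carry over. Pictures are saved under pics/ and viewed, about 12 in all and at most 16, crops included, and the job is handed in when it is done.

Besides the shell and the picture viewer there is one more tool, called after "Emit:" as name(argument=value, ...) on one line, values as JSON. arm_command: Moves the arm, as the interface text tells. Its arguments: {"type":"object","properties":{"commands":{"type":"string"},"grip_force":{"type":"number"}},"required":["commands"]}

```bash
ls; mkdir -p pics; python3 - <<'E'
from workcell import manip
import cv2,numpy as np
print(manip.state())
for n in("top","scene"):
    c=manip.camera(n); cv2.imwrite(f"pics/{n}0.png",c["color"][:,:,::-1]); print(n,c["intrinsics"],c["camera_from_world"])
    np.savez(f"pics/{n}0.npz",**{k:c[k] for k in("color","intrinsics","camera_from_world")}); print(c.keys())
E
```

```text
pics
{'time': 0.0, 'joint_pos': array([ 6.91929323e+01,  3.02721134e+00,  8.03121133e+01,  9.14953446e-04,
        9.67517456e+01, -4.02593059e+00]), 'qvel': array([-0.04671055, -0.03379703,  0.07284219,  0.06033098, -0.02323548,
       -0.08001135]), 'joint_torque': array([-1.17066003e-03, -3.81666219e+01, -3.60184407e+01, -1.05012737e-04,
        6.24011649e-03, -1.59979912e-06]), 'ee_pos': array([0.15143842, 0.50240637, 0.25548046]), 'orientation': array([ 175.40234092,   89.90892525, -111.3786893 ]), 'ft_force': array([-0.99114454,  0.43289066, -0.35176489]), 'torque': array([ 0.00781189, -0.00114241, -0.03398084]), 'grip_width': 0.08556863341365635}
top [[403.40225971   0.         282.35721848]
 [  0.         403.40225971 206.83458385]
 [  0.           0.           1.        ]] [[-0.05969978 -0.99821497 -0.00167866 -0.01197535]
 [ 0.97720637 -0.05878637  0.20398987 -0.46268601]
 [-0.20372442  0.01053775  0.97897156 -1.0904893 ]
 [ 0.          0.          0.          1.        ]]
dict_keys(['color', 'intrinsics', 'camera_from_world'])
scene [[513.90121195   0.         286.5393309 ]
 [  0.         513.90121195 208.20874294]
 [  0.           0.           1.        ]] [[-0.34461406  0.93873233 -0.00477186  0.17519161]
 [-0.81393394 -0.29625951  0.49974177  0.31424433]
 [ 0.46771005  0.17610202  0.8661613  -1.55327717]
 [ 0.          0.          0.          1.        ]]
dict_keys(['color', 'intrinsics', 'camera_from_world'])
```

View pics/top0.png

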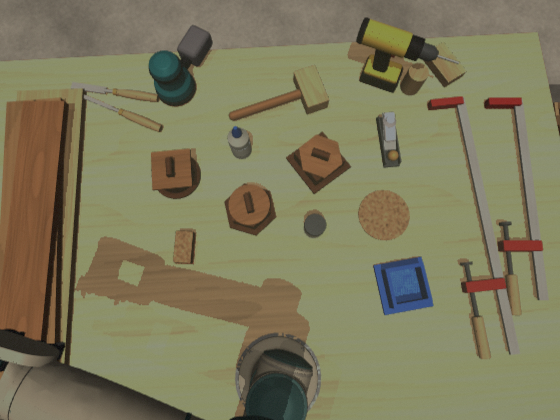

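View pics/scene0.png

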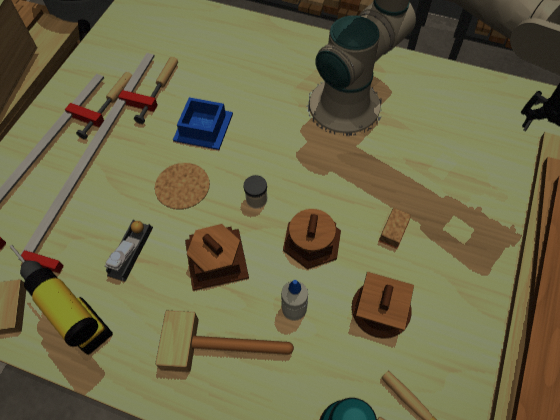

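Candidates seen in the top view:
- **Square lid:** (172,170), on the round box.
- **Round lid:** (250,206), on the six-sided box.
- **Six-sided lid:** (320,158), on the square box. The blue tray at (403,285) is the look-alike to leave alone.
- **Mat:** (384,215). The cork block at (184,246) could be mistaken for it.

In the scene view these are at (385,300), (313,230), (215,248) and (182,186). The bottle is at top (238,140), the jar at (315,225) and the plane at (390,140).

Plan: hex lid → mat, square lid → square box, round lid → round box, hex lid → hex box.

```bash
cat > h.py <<'E'
import numpy as np,cv2
from scipy.spatial.transform import Rotation as Ro
from workcell import manip
def ray(c,px,z):
    K,T=c["intrinsics"],c["camera_from_world"]; R=T[:3,:3]; o=-R.T@T[:3,3]
    d=np.linalg.inv(K)@np.r_[px,1]; d=R.T@(d*[1,-1,-1]); return o+d*(z-o[2])/d[2]
def proj(c,p):
    q=c["camera_from_world"][:3]@np.r_[p,1]; q=c["intrinsics"]@(q*[1,-1,-1]); return q[:2]/q[2]
def pose(s=None):
    s=s or manip.state(); return s["ee_pos"],Ro.from_euler("xyz",s["orientation"],degrees=True).as_matrix()
def plan(p,yaw):
    """tool-frame shift (mm) and turn (rad) to TCP p, jaw axis (tool z) at world yaw deg, tool down; nearest half turn"""
    e,R=pose(); best=None
    for y in(yaw,yaw+180):
        a=np.radians(y); z=np.array([np.cos(a),np.sin(a),0]); x=np.array([0,0,-1.]); G=np.c_[x,np.cross(z,x),z]
        r=Ro.from_matrix(R.T@G).as_rotvec()
        if best is None or np.linalg.norm(r)<np.linalg.norm(best): best=r
    s=manip.state(); print("t",s["time"],"pos",e.round(4),"jaw",np.degrees(np.arctan2(R[1,2],R[0,2])).round(1),"j6",s["joint_pos"].round(0))
    print("shift mm",(R.T@(np.array(p)-e)*1e3).round(1),"turn",best.round(3))
def snap(n,f):
    c=manip.camera(n); cv2.imwrite(f"pics/{f}.png",c["color"][:,:,::-1]); np.savez(f"pics/{f}.npz",**{k:c[k] for k in("color","intrinsics","camera_from_world")}); return c
E
python3 - <<'E'
from h import *
c=dict(np.load("pics/top0.npz")); im=c["color"]; h=cv2.cvtColor(im,cv2.COLOR_RGB2HSV)
for p in[(160,160),(185,180),(240,195),(310,165),(330,170),(295,160),(320,185),(250,230),(180,192),(170,165),(320,154),(248,202)]: print(p,h[p[1],p[0]])
m=((h[...,0]<14)&(h[...,1]>120)&(h[...,2]>95)).astype(np.uint8)
for cn in cv2.findContours(cv2.morphologyEx(m,cv2.MORPH_OPEN,np.ones((3,3))),0,2)[0]:
    a=cv2.contourArea(cn)
    if 500<a<4000:
        (u,v),r=cv2.minEnclosingCircle(cn); q=cv2.minAreaRect(cn); print(round(u),round(v),round(r),a,q, ray(c,q[0],.07).round(3))
for n,p,z in[("mat",(384,215),.004),("jar",(315,225),.07),("bottle",(237,132),.17),("plane",(389,140),.03)]: print(n,ray(c,p,z).round(3))
print("gripper start"); plan([.5,0,.25],90)
cr=im[115:255,130:410]; cv2.imwrite("pics/crop1.png",cv2.resize(cr,None,fx=2.8,fy=2.8,interpolation=cv2.INTER_CUBIC)[:,:,::-1])
w=snap("wrist","w0"); print(w["intrinsics"],w["camera_from_world"])
e,R=pose(); print("cam in tool",(R.T@(ray(w,(280,210),0)-e)), R.T@(-w["camera_from_world"][:3,:3].T@w["camera_from_world"][:3,3]-e))
E
```

```text
(160, 160) [ 14 135 117]
(185, 180) [ 13 136 129]
(240, 195) [ 13 133 132]
(310, 165) [ 13 134 135]
(330, 170) [ 13 133 136]
(295, 160) [ 17 101  58]
(320, 185) [ 14 118  80]
(250, 230) [ 16 126  81]
(180, 192) [ 14 108  64]
(170, 165) [ 15 122  65]
(320, 154) [ 14 119  79]
(248, 202) [ 12 123  85]
mat [ 0.428 -0.335  0.004]
jar [ 0.4   -0.126  0.07 ]
bottle [0.642 0.068 0.17 ]
plane [ 0.648 -0.368  0.03 ]
gripper start
t 0.1 pos [0.1514 0.5024 0.2556] jaw 73.2 j6 [69.  3. 80. -0. 97. -4.]
shift mm [   6.1 -478.8 -380.5] turn [-0.293 -0.001 -0.   ]
[[354.40093538   0.         284.80092189]
 [  0.         354.40093538 207.99801964]
 [  0.           0.           1.        ]] [[ 2.87564935e-01  9.57760706e-01 -9.15219032e-04 -5.24030152e-01]
 [-9.12636749e-01  2.73726488e-01 -3.03591789e-01  4.08885283e-02]
 [-2.90517766e-01  8.81376156e-02  9.52801757e-01 -3.80092342e-01]
 [ 0.00000000e+00  0.00000000e+00  0.00000000e+00  1.00000000e+00]]
cam in tool [ 0.25568537 -0.04456553 -0.00575806] [-0.11840279  0.07698344 -0.00065651]
```

View pics/crop1.png

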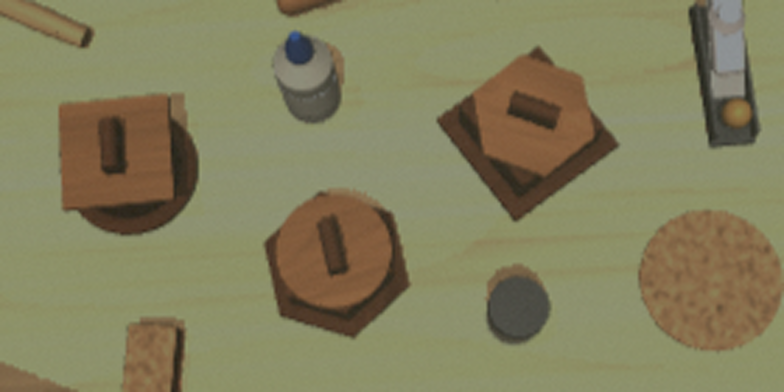

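```bash
python3 - <<'E'
from h import *
c=dict(np.load("pics/top0.npz"))
C=lambda p:np.array(p)/2.8+[130,115]
for n,a,b in[("hex",(512,101),(556,118)),("sq",(112,119),(114,172)),("round",(324,218),(341,273))]:
    P,Q=ray(c,C(a),.1),ray(c,C(b),.1); d=P-Q; print(n,((P+Q)/2).round(3),"bar yaw",np.degrees(np.arctan2(d[1],d[0])).round(1),np.linalg.norm(d).round(3))
P=ray(c,C((533,109)),.1); d=ray(c,C((512,101)),.1)-ray(c,C((556,118)),.1)
plan([P[0],P[1],.2],np.degrees(np.arctan2(d[1],d[0]))+90)
E
```

```text
hex [ 0.592 -0.154  0.1  ] bar yaw 64.3 0.047
sq [0.581 0.261 0.1  ] bar yaw 1.9 0.054
round [0.467 0.051 0.1  ] bar yaw 14.3 0.057
t 0.15 pos [0.1514 0.5025 0.2557] jaw 73.2 j6 [69.  3. 80. -0. 97. -4.]
shift mm [  56.2 -612.  -499.9] turn [-1.415e+00 -1.000e-03 -1.000e-03]
```

Emit:
arm_command(commands="0 -47 -38.5 0 0 0 0;0 -47 -38.5 0 0 0 0;0 -47 -38.5 0 0 0 0;0 -47 -38.5 0 0 0 0;0 -47 -38.5 0 0 0 0;0 -47 -38.5 0 0 0 0;0 -47 -38.5 0 0 0 0;0 -47 -38.5 0 0 0 0;0 -47 -38.5 0 0 0 0;0 -47 -38.5 0 0 0 0", grip_force=50)

```text
time: 1.4
ee_pos: [0.4977, -0.0141, 0.2542]
orientation: [-168.5, 89.8, -94.8]
ft_force: [0.7, 0.4, -0.2]
grip_width: 0.0852
```

Emit:
arm_command(commands="0 0 0 -0.18 0 0 0;0 0 0 -0.18 0 0 0;0 0 0 -0.18 0 0 0;0 0 0 -0.18 0 0 0;0 0 0 -0.18 0 0 0;0 0 0 -0.18 0 0 0;0 0 0 -0.18 0 0 0;0 0 0 -0.18 0 0 0;0 0 0 0 0 0 0;0 0 0 0 0 0 0")

```text
time: 2.65
ee_pos: [0.4979, -0.0189, 0.2493]
orientation: [36.2, 89.4, -165.7]
ft_force: [0.1, 0.4, 0.7]
grip_width: 0.0853
```

```bash
python3 - <<'E'
from h import *
plan([.592,-.154,.2],154.3)
E
```

```text
t 2.65 pos [ 0.4979 -0.0189  0.2493] jaw 158.1 j6 [  -6.   -1.   85.   -0.   96. -164.]
shift mm [  48.7   90.1 -138.1] turn [ 0.067  0.008 -0.006]
```

```bash
cat >> h.py <<'E'
def plan(p,yaw):
    """tool shift (mm) at present axes; unwrapped turn about tool x (rad), choosing the half turn with least |j6|"""
    s=manip.state(); e,R=pose(s); j=s["joint_pos"]; j1=np.degrees(np.arctan2(p[1],p[0]))
    y=yaw-180*np.round((yaw-j1)/180); jaw=j[0]-j[5]
    d=np.array(p)-e; print("t",s["time"],"pos",e.round(4),"jaw",jaw.round(1),"->",round(y,1),"j6",j.round(0),"w",s["grip_width"].round(4),"tilt",R[:,0].round(4))
    print("shift mm",(R.T@d*1e3).round(1),"turn x",np.radians(jaw-y).round(3), end=" ")
    a=np.radians(y); z=np.array([np.cos(a),np.sin(a),0]); x=np.array([0,0,-1.]); G=np.c_[x,np.cross(z,x),z]
    print("shift after turn",(G.T@d*1e3).round(1),"rotvec",Ro.from_matrix(R.T@G).as_rotvec().round(3))
E
```

Emit:
arm_command(commands="0 18 -27.6 0 0 0 0;0 18 -27.6 0 0 0 0;0 18 -27.6 0 0 0 0;0 18 -27.6 0 0 0 0;0 18 -27.6 0 0 0 0;0 0 0 0.18 0 0 0;0 0 0 0.18 0 0 0;0 0 0 0.18 0 0 0;0 0 0 0.18 0 0 0;0 0 0 0.18 0 0 0")

```text
time: 3.9
ee_pos: [0.6007, -0.1183, 0.2465]
orientation: [135.0, 88.3, -125.4]
ft_force: [0.8, 0.0, -0.5]
grip_width: 0.0854
```

Emit:
arm_command(commands="0 0 0 0.18 0 0 0;0 0 0 0.18 0 0 0;0 0 0 0.18 0 0 0;0 0 0 0.18 0 0 0;0 0 0 0.18 0 0 0;0 0 0 0.18 0 0 0;0 0 0 0.18 0 0 0;0 0 0 0.18 0 0 0;0 0 0 0.18 0 0 0;0 0 0 0.18 0 0 0")

```text
time: 5.15
ee_pos: [0.6005, -0.1183, 0.2443]
orientation: [-124.2, 88.3, -132.0]
ft_force: [0.0, 0.1, 0.7]
grip_width: 0.0852
```

```bash
python3 - <<'E'
from h import *
plan([.592,-.154,.2],154.3)
snap("wrist","w1")
E
```

```text
Traceback (most recent call last):
  File "h.py", line 26, in plan
    d=np.array(p)-e; print("t",s["time"],"pos",e.round(4),"jaw",jaw.round(1),"->",round(y,1),"j6",j.round(0),"w",s["grip_width"].round(4),"tilt",R[:,0].round(4))
                                                                                                                 ^^^^^^^^^^^^^^^^^^^^^
AttributeError: 'float' object has no attribute 'round'
```

```bash
sed -i 's/s\["grip_width"\].round(4)/round(float(s["grip_width"]),4)/' h.py; python3 - <<'E'
from h import *
plan([.592,-.154,.2],154.3)
snap("wrist","w1")
E
```

```text
t 5.15 pos [ 0.6005 -0.1183  0.2443] jaw -7.6 -> -25.7 j6 [-14.  18.  65.  -2.  98.  -6.] w 0.0852 tilt [-0.0204 -0.0226 -0.9995]
shift mm [ 45.2 -35.4  -2.8] turn x 0.315 shift after turn [ 44.3 -35.9   7.8] rotvec [ 0.312 -0.013  0.028]
```

View pics/w1.png

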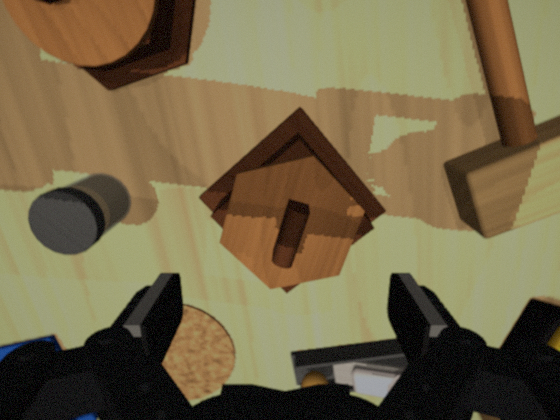

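```bash
python3 - <<'E'
import cv2
im=cv2.imread("pics/w1.png")[95:300,190:400]
cv2.imwrite("pics/w1c.png",cv2.convertScaleAbs(cv2.resize(im,None,fx=2.9,fy=2.9,interpolation=cv2.INTER_CUBIC),alpha=1.6))
E
```

```text
(no output)
```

View pics/w1c.png

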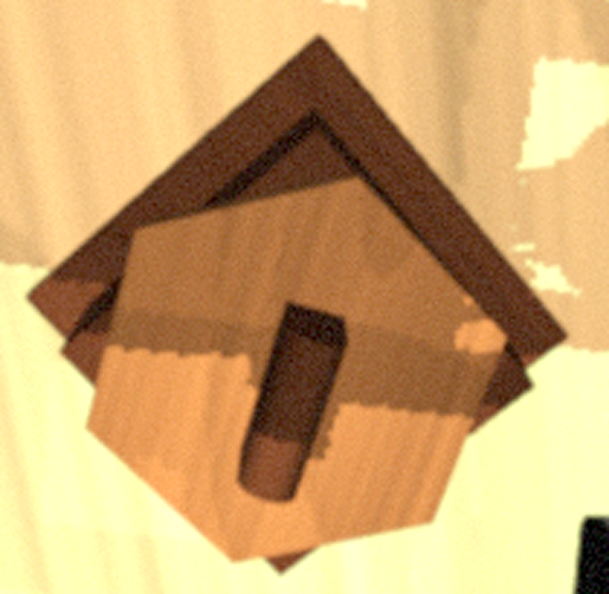

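```bash
cat >> h.py <<'E'
def poly(c,pts,z,n,off=(0,0),s=1.):
    """ordered corner pixels -> centre, yaw mod 360/n of first corner (deg), corner radii"""
    P=np.array([ray(c,np.array(p)/s+off,z)[:2] for p in pts]); m=P.mean(0); d=P-m; k=len(P)
    a=np.unwrap(np.arctan2(d[:,1],d[:,0])); a=np.degrees(a)
    st=360/n*np.round((a-a[0])/(360/n)); print("ctr",m.round(4),"yaw0",(a-st).mean().round(2),"resid",(a-st-(a-st).mean()).round(1),"r mm",(np.linalg.norm(d,axis=1)*1e3).round(1)); return m,(a-st).mean(),P
E
python3 - <<'E'
from h import *
c=dict(np.load("pics/w1.npz")); o=(190,95)
m,y,_=poly(c,[(362,180),(506,338),(432,522),(235,562),(88,428),(133,232)],.07,6,o,2.9)
for z,L in((.06,[(62,352),(315,115),(530,383)]),(.01,[(27,296),(320,36),(566,336)])):
    P=[ray(c,np.array(p)/2.9+o,z)[:2] for p in L]; d=P[2]-P[0]; print("sq box",z,((P[0]+P[2])/2).round(4),np.linalg.norm(d).round(4),"edge len",np.linalg.norm(P[1]-P[0]).round(4),np.linalg.norm(P[2]-P[1]).round(4),"diag yaw",np.degrees(np.arctan2(d[1],d[0])).round(1))
b=[ray(c,np.array(p)/2.9+o,.1)[:2] for p in((266,492),(318,312))]; d=b[1]-b[0]; print("bar",(b[0]+b[1])/2,np.degrees(np.arctan2(d[1],d[0])),np.linalg.norm(d))
plan([m[0],m[1],.16],y+90)
plan([m[0],m[1],.1],y+90)
u=cv2.minEnclosingCircle
E
```

```text
ctr [ 0.5983 -0.1571] yaw0 65.78 resid [-0.8 -0.2 -0.1  0.2 -0.   1. ] r mm [65.7 65.6 65.2 65.3 65.2 66.4]
sq box 0.06 [ 0.5997 -0.1559] 0.1472 edge len 0.1074 0.1076 diag yaw -11.5
sq box 0.01 [ 0.6002 -0.1556] 0.1944 edge len 0.1374 0.1377 diag yaw -11.9
bar [ 0.59879394 -0.1511645 ] 67.621992112878 0.05572659682063328
t 5.2 pos [ 0.6005 -0.1183  0.2442] jaw -8.1 -> -24.2 j6 [-14.  18.  65.  -2.  98.  -6.] w 0.0858 tilt [-0.0205 -0.0226 -0.9995]
shift mm [ 85.1 -36.6   4.8] turn x 0.282 shift after turn [ 84.2 -36.4  13.9] rotvec [ 0.278 -0.013  0.028]
t 5.2 pos [ 0.6005 -0.1183  0.2442] jaw -8.1 -> -24.2 j6 [-14.  18.  65.  -2.  98.  -6.] w 0.0858 tilt [-0.0205 -0.0226 -0.9995]
shift mm [145.1 -35.1   5.8] turn x 0.282 shift after turn [144.2 -36.4  13.9] rotvec [ 0.278 -0.013  0.028]
```

Emit:
arm_command(commands="0 0 0 0.14 -0.006 0.014 0;0 0 0 0.138 -0.006 0.014 0;0 0 0 0 0 0 0;20 -9 3.5 0 0 0 0;20 -9 3.5 0 0 0 0;20 -9 3.5 0 0 0 0;20 -9 3.5 0 0 0 0;0 0 0 0 0 0 0;0 0 0 0 0 0 0;0 0 0 0 0 0 0")

```text
time: 6.45
ee_pos: [0.5966, -0.1593, 0.1549]
orientation: [-170.5, 89.6, 165.8]
ft_force: [-0.1, -1.0, -1.1]
grip_width: 0.0853
```

```bash
python3 - <<'E'
from h import *
plan([.5983,-.1571,.1],155.8)
E
```

```text
t 6.45 pos [ 0.5966 -0.1593  0.1549] jaw -23.7 -> -24.2 j6 [-18.  21.  71.  -0.  88.   5.] w 0.0853 tilt [-0.0075  0.0019 -1.    ]
shift mm [54.9  2.7  1.1] turn x 0.009 shift after turn [54.9  2.7  0.7] rotvec [ 0.009 -0.008  0.001]
```

Emit:
arm_command(commands="13 1.5 1 0.009 -0.008 0 0;13 1 0 0 0 0 0;13 0 0 0 0 0 0;10 0 0 0 0 0 0;2 0 0 0 0 0 0;0 0 0 0 0 0 0;0 0 0 0 0 0 1;0 0 0 0 0 0 1;0 0 0 0 0 0 1;0 0 0 0 0 0 1")

```text
time: 7.7
ee_pos: [0.5995, -0.1569, 0.1025]
orientation: [-11.6, 89.7, -35.8]
ft_force: [-0.7, 0.4, -1.8]
grip_width: 0.0168
```

```bash
python3 - <<'E'
from h import *
plan([.5983,-.1571,.1],155.8); print(manip.state()["ft_force"])
E
```

```text
t 7.7 pos [ 0.5995 -0.1569  0.1025] jaw -24.2 -> -24.2 j6 [-18.  23.  74.  -0.  82.   6.] w 0.0168 tilt [ 0.0037 -0.0027 -1.    ]
shift mm [ 2.5 -0.7 -1.1] turn x 0.0 shift after turn [ 2.5 -0.7 -1.1] rotvec [0.    0.004 0.001]
[-0.65955235  0.42448862 -1.7585326 ]
```

Emit:
arm_command(commands="-6 0 0 0 0 0 1;-14 0 0 0 0 0 1;-25 0 0 0 0 0 1;-35 0 0 0 0 0 1;-35 0 0 0 0 0 1;-15 0 0 0 0 0 1;-2 0 0 0 0 0 1;-1 0 0 0 0 0 1;0 0 0 0 0 0 1;0 0 0 0 0 0 1")

```text
time: 8.95
ee_pos: [0.5975, -0.1561, 0.2376]
orientation: [-149.6, 89.8, -173.8]
ft_force: [-0.6, -0.5, -2.1]
grip_width: 0.0164
```

```bash
python3 - <<'E'
from h import *
plan([.43,-.334,.23],155.8)
snap("wrist","w2"); snap("top","t2")
E
```

```text
t 8.95 pos [ 0.5975 -0.1561  0.2376] jaw -24.2 -> -24.2 j6 [-18.  19.  65.  -0.  97.   6.] w 0.0164 tilt [-3.4e-03 -4.0e-04 -1.0e+00]
shift mm [   8.3 -230.9  -79.9] turn x 0.0 shift after turn [   7.6 -231.   -79.8] rotvec [ 0.    -0.003  0.002]
```

View pics/w2.png

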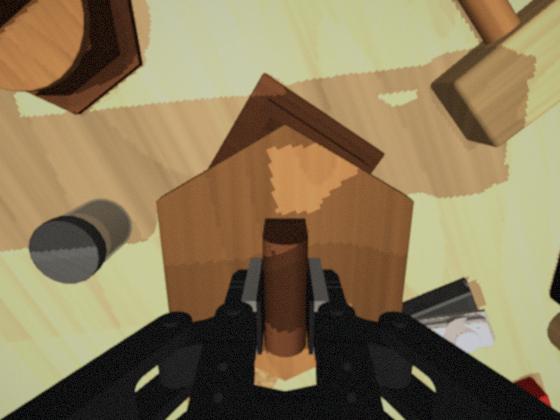

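Emit:
arm_command(commands="0 -20 -7 0 0 0 1;0 -40 -14 0 0 0 1;0 -50 -17 0 0 0 1;0 -50 -17 0 0 0 1;0 -45 -15 0 0 0 1;0 -20 -8 0 0 0 1;0 -6 -2 0 0 0 1;0 0 0 0 0 0 1;0 0 0 0 0 0 1;0 0 0 0 0 0 1")

```text
time: 10.3
ee_pos: [0.4207, -0.3409, 0.2376]
orientation: [-135.9, 89.7, -160.1]
ft_force: [0.2, 0.2, -1.7]
grip_width: 0.0172
```

```bash
python3 - <<'E'
from h import *
c=dict(np.load("pics/w2.npz")); e=np.array([.5975,-.1561]); y=np.radians(65.8); ex=np.array([np.cos(y),np.sin(y)]); ey=np.array([-ex[1],ex[0]])
for p in[(284,126),(158,202),(412,201)]:
    P=ray(c,p,.2376-.0325)[:2]-e; print("in-hand bar/perp mm",(P@ex*1e3).round(1),(P@ey*1e3).round(1))
plan([.43,-.334,.06],155.8)
E
```

```text
in-hand bar/perp mm 64.9 -0.3
in-hand bar/perp mm 31.7 55.7
in-hand bar/perp mm 32.5 -57.2
t 10.3 pos [ 0.4207 -0.3409  0.2376] jaw -24.2 -> -24.2 j6 [-43.   6.  79.  -0.  95. -19.] w 0.0172 tilt [-0.0046 -0.0016 -1.    ]
shift mm [177.6  10.7   6.2] turn x 0.0 shift after turn [177.6  10.1   5.6] rotvec [-0.    -0.003  0.003]
```

Emit:
arm_command(commands="0 5 3 0 0 0 1;25 5 3 0 0 0 1;35 0 0 0 0 0 1;35 0 0 0 0 0 1;35 0 0 0 0 0 1;25 0 0 0 0 0 1;12 0 0 0 0 0 1;4 0 0 0 0 0 1;2 0 0 0 0 0 1;0 0 0 0 0 0 1")

```text
time: 11.55
ee_pos: [0.4361, -0.3315, 0.0626]
orientation: [-52.4, 89.7, -76.2]
ft_force: [-1.5, -0.2, -2.5]
grip_width: 0.017
```

Emit:
arm_command(commands="2 0 0 0 0 0 1;2 0 0 0 0 0 1;1.5 0 0 0 0 0 1;1 0 0 0 0 0 1;1 0 0 0 0 0 1;1 0 0 0 0 0 1;0.5 0 0 0 0 0 1;0.5 0 0 0 0 0 1;0 0 0 0 0 0 1;0 0 0 0 0 0 1")

```text
time: 12.8
ee_pos: [0.4368, -0.3323, 0.0544]
orientation: [-39.5, 89.5, -63.3]
ft_force: [-0.1, 0.6, -1.6]
grip_width: 0.0167
```

Emit:
arm_command(commands="1 0 0 0 0 0 1;1 0 0 0 0 0 1;1 0 0 0 0 0 1;0.5 0 0 0 0 0 1;0 0 0 0 0 0 1;0 0 0 0 0 0 1;0 0 0 0 0 0 1;0 0 0 0 0 0 1;0 0 0 0 0 0 1;0 0 0 0 0 0 1")

```text
time: 14.05
ee_pos: [0.437, -0.3325, 0.0543]
orientation: [-40.0, 89.5, -63.8]
ft_force: [-2.5, 0.6, 2.8]
grip_width: 0.0169
```

Emit:
arm_command(commands="0 0 0 0 0 0 0;0 0 0 0 0 0 0;0 0 0 0 0 0 0;0 0 0 0 0 0 0;-10 0 0 0 0 0 0;-30 0 0 0 0 0 0;-45 0 0 0 0 0 0;-50 0 0 0 0 0 0;-45 0 0 0 0 0 0;-15 0 0 0 0 0 0")

```text
time: 15.3
ee_pos: [0.4358, -0.3306, 0.2571]
orientation: [-37.5, 89.5, -61.3]
ft_force: [0.1, -0.0, -0.4]
grip_width: 0.0854
```

```bash
python3 - <<'E'
from h import *
plan([.56,.261,.25],91.9)
E
```

```text
t 15.3 pos [ 0.4358 -0.3306  0.2571] jaw -23.8 -> 91.9 j6 [-41.   6.  77.  -0.  97. -17.] w 0.0854 tilt [ 0.0043 -0.0079 -1.    ]
shift mm [   3.   591.4 -125.4] turn x -2.019 shift after turn [   7.1 -143.7  587.2] rotvec [-2.02e+00 -1.00e-03  1.10e-02]
```

Emit:
arm_command(commands="0 58 -12.3 0 0 0 0;0 58 -12.3 0 0 0 0;0 58 -12.3 0 0 0 0;0 58 -12.3 0 0 0 0;0 58 -12.3 0 0 0 0;0 58 -12.3 0 0 0 0;0 58 -12.3 0 0 0 0;0 58 -12.3 0 0 0 0;0 58 -12.3 0 0 0 0;0 58 -12.3 0 0 0 0")

```text
time: 16.55
ee_pos: [0.5594, 0.2636, 0.2468]
orientation: [-80.5, 89.4, -104.8]
ft_force: [1.1, -0.7, -0.0]
grip_width: 0.0853
```

Emit:
arm_command(commands="0 0 0 -0.18 0 0 0;0 0 0 -0.18 0 0 0;0 0 0 -0.18 0 0 0;0 0 0 -0.18 0 0 0;0 0 0 -0.18 0 0 0;0 0 0 -0.18 0 0 0;0 0 0 -0.18 0 0 0;0 0 0 -0.18 0 0 0;0 0 0 -0.18 0 0 0;0 0 0 -0.18 0 0 0")

```text
time: 17.8
ee_pos: [0.5556, 0.2677, 0.233]
orientation: [135.0, 88.3, -142.4]
ft_force: [0.1, -0.4, 0.2]
grip_width: 0.0855
```

```bash
python3 - <<'E'
from h import *
plan([.56,.261,.25],91.9)
E
```

```text
t 17.8 pos [0.5556 0.2677 0.233 ] jaw 82.6 -> 91.9 j6 [ 22.  20.  64.  -0.  98. -60.] w 0.0855 tilt [-0.0235 -0.0181 -0.9996]
shift mm [-16.9  -4.8  -6.5] turn x -0.162 shift after turn [-17.   -4.1  -6.9] rotvec [-0.163 -0.019 -0.023]
```

Emit:
arm_command(commands="0 0 0 -0.163 -0.019 -0.023 0;0 -4 -6 0 0 0 0;0 0 0 0 0 0 0;0 0 0 0 0 0 0;0 0 0 0 0 0 0;0 0 0 0 0 0 0;0 0 0 0 0 0 0;0 0 0 0 0 0 0;0 0 0 0 0 0 0;0 0 0 0 0 0 0")

```text
time: 19.05
ee_pos: [0.5594, 0.2613, 0.23]
orientation: [115.6, 89.7, -152.7]
ft_force: [0.6, 0.1, 0.3]
grip_width: 0.0851
```

```bash
python3 - <<'E'
from h import *
c=snap("wrist","w3"); p=proj(c,[.581,.261,.07]); print(p); plan([.581,.261,.2],91.9)
o=(p-110).astype(int).clip(0); print(o)
im=cv2.imread("pics/w3.png")[o[1]:o[1]+220,o[0]:o[0]+220]
cv2.imwrite("pics/w3c.png",cv2.convertScaleAbs(cv2.resize(im,None,fx=2.7,fy=2.7,interpolation=cv2.INTER_CUBIC),alpha=1.6))
E
```

```text
[284.88211353 220.34499781]
t 19.1 pos [0.5594 0.2613 0.23  ] jaw 91.7 -> 91.9 j6 [ 22.  19.  65.  -0.  96. -70.] w 0.085 tilt [-0.0049 -0.0025 -1.    ]
shift mm [ 29.9 -21.7  -0.9] turn x -0.003 shift after turn [ 30.  -21.6  -1. ] rotvec [-0.003 -0.002 -0.005]
[174 110]
```

View pics/w3c.png

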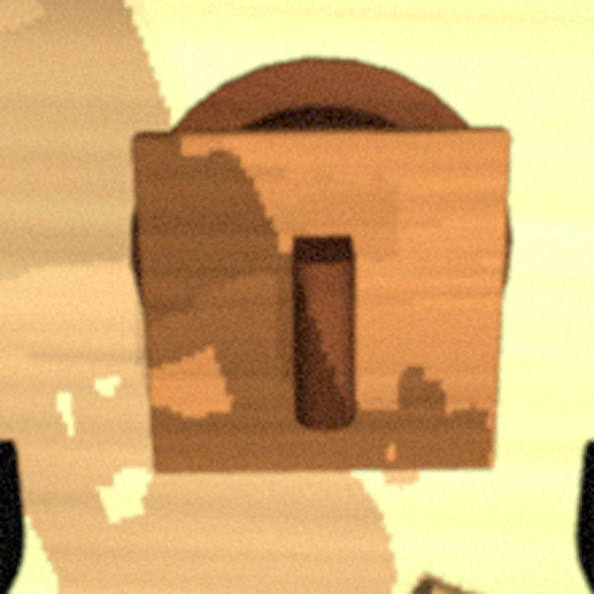

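```bash
python3 - <<'E'
from h import *
c=dict(np.load("pics/w3.npz")); o=(174,110)
m,y,P=poly(c,[(135,132),(508,130),(493,467),(155,470)],.07,4,o,2.7)
yaw=y-45; yaw=yaw-90*round((yaw-1.9)/90); print("yaw",yaw)
Q=np.array([ray(c,np.array(p)/2.7+o,.01)[:2] for p in((325,57),(512,240),(132,240),(176,130),(470,127))])
A=np.c_[2*Q,np.ones(5)]; s=np.linalg.lstsq(A,(Q**2).sum(1),rcond=None)[0]; print("round box",s[:2],np.sqrt(s[2]+s[:2]@s[:2]))
plan([*m,.102],yaw+90)
E
```

```text
ctr [0.5845 0.2683] yaw0 -132.54 resid [-0.5  0.4 -0.   0.2] r mm [78.1 77.5 78.5 78.2]
yaw 2.4559067753297654
round box [0.58369163 0.26947205] 0.0698901575044027
t 19.1 pos [0.5594 0.2613 0.23  ] jaw 91.7 -> 92.5 j6 [ 22.  19.  65.  -0.  96. -70.] w 0.085 tilt [-0.0049 -0.0025 -1.    ]
shift mm [127.9 -25.9   6.6] turn x -0.012 shift after turn [128.  -25.3   6. ] rotvec [-0.012 -0.002 -0.005]
```

Emit:
arm_command(commands="0 -10 2.5 -0.012 -0.002 -0.005 0;15 -10 2.5 0 0 0 0;20 -5 1 0 0 0 0;20 0 0 0 0 0 0;10 0 0 0 0 0 0;2 0 0 0 0 0 0;0 0 0 0 0 0 0;0 0 0 0 0 0 0;0 0 0 0 0 0 0;0 0 0 0 0 0 0")

```text
time: 20.35
ee_pos: [0.5865, 0.2687, 0.1571]
orientation: [130.1, 89.9, -137.5]
ft_force: [-0.0, -0.0, 0.1]
grip_width: 0.0853
```

```bash
python3 - <<'E'
from h import *
plan([.5845,.2683,.102],92.5)
E
```

```text
t 20.35 pos [0.5865 0.2687 0.1571] jaw 92.5 -> 92.5 j6 [ 21.  25.  66.  -0.  89. -71.] w 0.0853 tilt [-7.e-04 -6.e-04 -1.e+00]
shift mm [55.1  2.  -0.3] turn x -0.001 shift after turn [55.1  2.  -0.3] rotvec [-0.001 -0.001 -0.001]
```

Emit:
arm_command(commands="13 2 0 0 0 0 0;15 1 0 0 0 0 0;13 0 0 0 0 0 0;10 0 0 0 0 0 0;3 0 0 0 0 0 0;0 0 0 0 0 0 0;0 0 0 0 0 0 1;0 0 0 0 0 0 1;0 0 0 0 0 0 1;0 0 0 0 0 0 1")

```text
time: 21.6
ee_pos: [0.5835, 0.2686, 0.1]
orientation: [-115.6, 90.0, -23.1]
ft_force: [-0.3, -0.4, -0.8]
grip_width: 0.0168
```

Emit:
arm_command(commands="-6 0 0 0 0 0 1;-14 0 0 0 0 0 1;-25 0 0 0 0 0 1;-35 0 0 0 0 0 1;-35 0 0 0 0 0 1;-20 0 0 0 0 0 1;-4 0 0 0 0 0 1;-1 0 0 0 0 0 1;0 0 0 0 0 0 1;0 0 0 0 0 0 1")

```text
time: 22.85
ee_pos: [0.5824, 0.2682, 0.2461]
orientation: [117.5, 89.9, -150.1]
ft_force: [-1.0, 0.6, -2.1]
grip_width: 0.0167
```

```bash
python3 - <<'E'
from h import *
plan([.600,-.1558,.24],33.3+90)
snap("wrist","w4")
E
```

```text
t 22.85 pos [0.5824 0.2682 0.2461] jaw 92.5 -> -56.7 j6 [ 21.  22.  59.  -0.  99. -71.] w 0.0167 tilt [-0.002  -0.0012 -1.    ]
shift mm [   6.6    0.6 -424.4] turn x 2.603 shift after turn [   6.1 -218.1  364. ] rotvec [ 2.603e+00 -3.000e-03  1.000e-03]
```

View pics/w4.png

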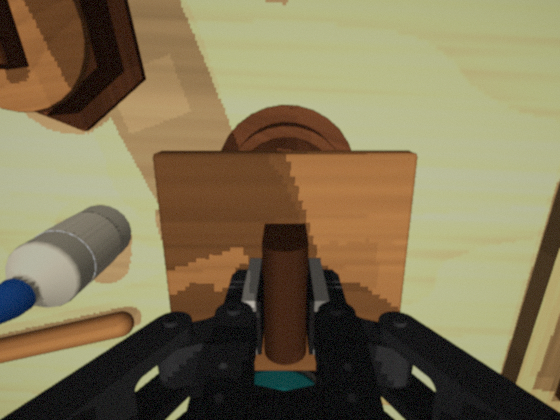

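Emit:
arm_command(commands="-20 0 0 0.17 0 0 1;-10 0 0 0.17 0 0 1;-5 0 0 0.17 0 0 1;0 0 0 0.17 0 0 1;0 0 0 0.17 0 0 1;0 0 0 0.17 0 0 1;0 0 0 0 0 0 1;0 0 0 0 0 0 1;0 0 0 0 0 0 1;0 0 0 0 0 0 1")

```text
time: 24.15
ee_pos: [0.5817, 0.2679, 0.2767]
orientation: [170.5, 89.3, -156.9]
ft_force: [0.2, -0.3, -0.9]
grip_width: 0.0165
```

```bash
python3 - <<'E'
from h import *
plan([.600,-.1558,.26],33.3)
c=dict(np.load("pics/w4.npz")); e=np.array([.5824,.2682]); y=np.radians(2.5); ex=np.array([np.cos(y),np.sin(y)]); ey=np.array([-ex[1],ex[0]])
for p in[(155,153),(416,153)]:
    P=ray(c,p,.216)[:2]-e; print("in-hand bar/perp mm",(P@ex*1e3).round(1),(P@ey*1e3).round(1))
E
```

```text
t 24.15 pos [0.5817 0.2679 0.2767] jaw 32.6 -> 33.3 j6 [ 21.  22.  56.  -0. 103. -11.] w 0.0165 tilt [-0.0105 -0.0045 -0.9999]
shift mm [  18.4 -366.8 -212.7] turn x -0.012 shift after turn [  16.7 -364.2 -217.4] rotvec [-0.012 -0.011 -0.002]
in-hand bar/perp mm -54.0 -55.2
in-hand bar/perp mm -54.1 54.3
```

Emit:
arm_command(commands="0 0 0 -0.012 -0.011 -0.002 1;0 -30 -18 0 0 0 1;0 -51 -30.5 0 0 0 1;0 -52 -31 0 0 0 1;0 -52 -31 0 0 0 1;0 -52 -31 0 0 0 1;0 -52 -31 0 0 0 1;0 -45 -27 0 0 0 1;0 -22 -13 0 0 0 1;0 -5 -3 0 0 0 1")

```text
time: 25.4
ee_pos: [0.6019, -0.1639, 0.2768]
orientation: [-34.9, 89.6, -0.9]
ft_force: [0.4, 0.0, -2.3]
grip_width: 0.0172
```

Emit:
arm_command(commands="0 0 0 0 0 0 1;0 0 0 0 0 0 1;0 0 0 0 0 0 1;0 0 0 0 0 0 1;0 0 0 0 0 0 1;0 0 0 0 0 0 1;0 0 0 0 0 0 1;0 0 0 0 0 0 1;0 0 0 0 0 0 1;0 0 0 0 0 0 1")

```text
time: 26.65
ee_pos: [0.6024, -0.1597, 0.2773]
orientation: [-29.9, 89.6, 4.4]
ft_force: [0.2, -0.4, -0.4]
grip_width: 0.0168
```

```bash
python3 - <<'E'
from h import *
plan([.5993,-.1547,.13],33.3)
snap("wrist","w5"); c=snap("scene","s5")
E
```

```text
t 26.65 pos [ 0.6024 -0.1597  0.2773] jaw 34.3 -> 33.3 j6 [-18.  19.  60.   0. 101. -53.] w 0.0168 tilt [ 7.4e-03  6.0e-04 -1.0e+00]
shift mm [147.2   6.4  -0.6] turn x 0.017 shift after turn [147.3   5.9   0.2] rotvec [0.017 0.006 0.004]
```

View pics/w5.png

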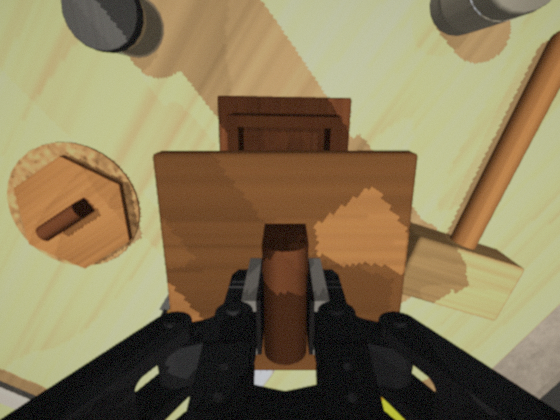

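```bash
python3 - <<'E'
from h import *
c=dict(np.load("pics/w5.npz"))
for a,b,z,h in(((219,97),(350,98),.01,.07),((228,115),(341,115),.06,.053)):
    A,B=[ray(c,p,z)[:2] for p in(a,b)]; d=B-A; L=np.linalg.norm(d); d/=L; n=np.array([-d[1],d[0]]); m=(A+B)/2
    n=n if n@(np.array([.6,-.156])-m)>0 else -n
    print(L.round(4),np.degrees(np.arctan2(d[1],d[0])).round(2),(m+n*h).round(4))
e=np.array([.6024,-.1597]); y=np.radians(34.3-90); ex=np.array([np.cos(y),np.sin(y)]); ey=np.array([-ex[1],ex[0]])
P=[ray(c,p,.2473)[:2]-e for p in[(155,153),(416,153)]]
for p in P: print("in-hand",(p@ex*1e3).round(1),(p@ey*1e3).round(1))
d=P[1]-P[0]; print("lid yaw",np.degrees(np.arctan2(d[1],d[0])))
E
```

```text
0.1361 33.94 [ 0.6015 -0.1562]
0.1036 34.34 [ 0.6003 -0.1543]
in-hand -53.5 -54.0
in-hand -53.5 55.2
lid yaw 34.29290458735756
```

Emit:
arm_command(commands="0 3 0 0.009 0.006 0.003 1;15 3 0 0 0 0 1;30 0 0 0 0 0 1;35 0 0 0 0 0 1;35 0 0 0 0 0 1;20 0 0 0 0 0 1;8 0 0 0 0 0 1;2 0 0 0 0 0 1;0 0 0 0 0 0 1;0 0 0 0 0 0 1")

```text
time: 28.0
ee_pos: [0.5973, -0.1529, 0.124]
orientation: [135.9, 89.9, 169.7]
ft_force: [-0.2, 0.4, -0.7]
grip_width: 0.0168
```

```bash
python3 - <<'E'
from h import *
plan([.5998,-.1547,.1],33.8)
E
```

```text
t 28.0 pos [ 0.5973 -0.1529  0.124 ] jaw 33.8 -> 33.8 j6 [-18.  22.  74.  -0.  84. -52.] w 0.0168 tilt [-9.e-04  2.e-04 -1.e+00]
shift mm [24.  -2.9  1.1] turn x -0.0 shift after turn [24.  -2.9  1.1] rotvec [-0.    -0.001 -0.001]
```

Emit:
arm_command(commands="0 -2 0.5 0 0 0 1;0 -1 0.6 0 0 0 1;4 0 0 0 0 0 1;4 0 0 0 0 0 1;3 0 0 0 0 0 1;2 0 0 0 0 0 1;2 0 0 0 0 0 1;1 0 0 0 0 0 1;0 0 0 0 0 0 1;0 0 0 0 0 0 1")

```text
time: 29.25
ee_pos: [0.6006, -0.1551, 0.1082]
orientation: [-57.9, 89.9, -24.1]
ft_force: [-0.6, 0.4, -2.0]
grip_width: 0.0172
```

```bash
python3 - <<'E'
from h import *
plan([.5998,-.1547,.1],33.8)
E
```

```text
t 29.25 pos [ 0.6006 -0.1551  0.1082] jaw 33.8 -> 33.8 j6 [-18.  23.  74.  -0.  83. -52.] w 0.0172 tilt [ 1.1e-03 -5.0e-04 -1.0e+00]
shift mm [ 8.2  0.8 -0.4] turn x -0.0 shift after turn [ 8.2  0.8 -0.4] rotvec [-0.     0.001  0.001]
```

Emit:
arm_command(commands="2 0.5 0 0 0 0 1;2 0 0 0 0 0 1;1 0 0 0 0 0 1;1 0 0 0 0 0 1;1 0 0 0 0 0 1;1 0 0 0 0 0 1;1 0 0 0 0 0 1;0.5 0 0 0 0 0 1;0.5 0 0 0 0 0 1;0 0 0 0 0 0 1")

```text
time: 30.5
ee_pos: [0.6005, -0.1547, 0.0997]
orientation: [-57.9, 89.9, -24.1]
ft_force: [-1.4, 0.3, 1.1]
grip_width: 0.0171
```

```bash
python3 - <<'E'
from h import *
plan([.5998,-.1547,.1],33.8); print(manip.state()["ft_force"])
E
```

```text
t 30.5 pos [ 0.6005 -0.1547  0.0997] jaw 33.8 -> 33.8 j6 [-18.  24.  74.  -0.  82. -52.] w 0.0171 tilt [ 2.1e-03 -9.0e-04 -1.0e+00]
shift mm [-0.3  0.4 -0.6] turn x -0.0 shift after turn [-0.3  0.4 -0.6] rotvec [-0.     0.001  0.002]
[-1.44677988  0.31739079  1.11720067]
```

Emit:
arm_command(commands="0.5 0 0 0 0 0 1;0 0 0 0 0 0 0;0 0 0 0 0 0 0;0 0 0 0 0 0 0;0 0 0 0 0 0 0;-15 0 0 0 0 0 0;-35 0 0 0 0 0 0;-45 0 0 0 0 0 0;-45 0 0 0 0 0 0;-15 0 0 0 0 0 0")

```text
time: 31.75
ee_pos: [0.5998, -0.1545, 0.2611]
orientation: [-54.2, 89.8, -20.4]
ft_force: [0.7, 0.3, -0.1]
grip_width: 0.0854
```

```bash
python3 - <<'E'
from h import *
c=snap("wrist","w6"); p=proj(c,[.6,-.156,.05]); 
o=(p-110).astype(int).clip(0); print(p,o); plan([.45,.05,.24],104.3)
im=cv2.imread("pics/w6.png")[o[1]:o[1]+220,o[0]:o[0]+220]
cv2.imwrite("pics/w6c.png",cv2.convertScaleAbs(cv2.resize(im,None,fx=2.7,fy=2.7,interpolation=cv2.INTER_CUBIC),alpha=1.6))
E
```

```text
[283.43278124 180.5969205 ] [173  70]
t 31.8 pos [ 0.5999 -0.1545  0.2618] jaw 33.8 -> -75.7 j6 [-18.  18.  62.  -0.  99. -52.] w 0.0856 tilt [ 0.0037 -0.0013 -1.    ]
shift mm [ 20.9 253.4 -11. ] turn x 1.911 shift after turn [  21.8  -94.8 -235.2] rotvec [ 1.911  0.005 -0.   ]
```

View pics/w6c.png

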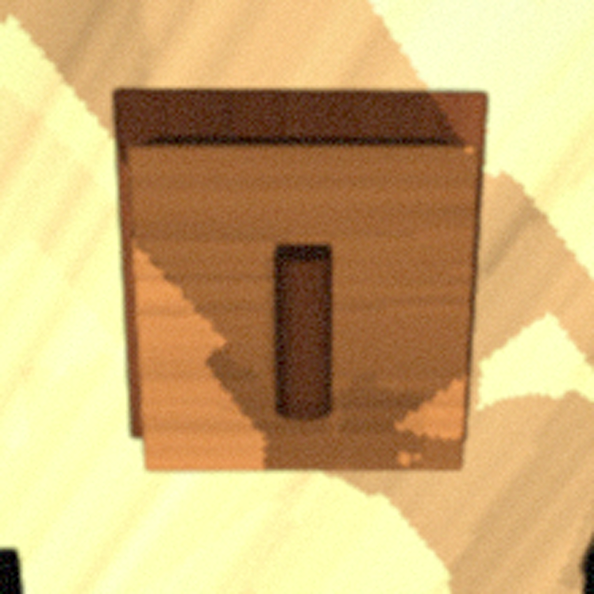

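```bash
python3 - <<'E'
from h import *
c=dict(np.load("pics/w6.npz")); o=(173,70); f=2.7
poly(c,[(129,145),(476,146),(463,469),(146,470)],.07,4,o,f)
A,B,D=[ray(c,np.array(p)/f+o,.01)[:2] for p in((115,90),(487,94),(134,437))]
print("plinth",((B+D)/2).round(4),np.linalg.norm(B-A),np.linalg.norm(D-A),[np.degrees(np.arctan2(*(v[::-1]))).round(2)for v in(A-B,D-A)])
E
```

```text
ctr [ 0.6022 -0.156 ] yaw0 169.02 resid [-0.5  0.3  0.1  0. ] r mm [78.3 77.6 78.7 78.4]
plinth [ 0.6008 -0.1555] 0.13786258604818868 0.13789548751982242 [np.float64(-146.75), np.float64(-56.31)]
```

Emit:
arm_command(commands="0 40 -2 0 0 0 0;0 58 -2.5 0 0 0 0;0 58 -2.5 0 0 0 0;0 58 -2.5 0 0 0 0;0 35 -1.5 0 0 0 0;0 0 0 -0.175 0 0 0;0 0 0 -0.175 0 0 0;0 0 0 -0.175 0 0 0;0 0 0 -0.175 0 0 0;0 0 0 -0.175 0 0 0")

```text
time: 33.05
ee_pos: [0.4431, 0.0527, 0.2473]
orientation: [93.7, 89.1, 179.2]
ft_force: [0.7, 0.2, 0.7]
grip_width: 0.0854
```

Emit:
arm_command(commands="0 0 0 -0.175 0 0 0;0 0 0 -0.175 0 0 0;0 0 0 0 0 0 0;0 0 0 0 0 0 0;0 0 0 0 0 0 0;0 0 0 0 0 0 0;0 0 0 0 0 0 0;0 0 0 0 0 0 0;0 0 0 0 0 0 0;0 0 0 0 0 0 0")

```text
time: 34.3
ee_pos: [0.4414, 0.0526, 0.2422]
orientation: [74.4, 88.6, -179.8]
ft_force: [0.4, -0.3, -0.3]
grip_width: 0.0855
```

```bash
python3 - <<'E'
from h import *
c=snap("wrist","w7"); p=proj(c,[.467,.051,.06]); 
o=(p-[120,110]).astype(int).clip(0); print(p,o); plan([.467,.051,.24],104.3)
im=cv2.imread("pics/w7.png")[o[1]:o[1]+220,o[0]:o[0]+240]
cv2.imwrite("pics/w7c.png",cv2.convertScaleAbs(cv2.resize(im,None,fx=2.7,fy=2.7,interpolation=cv2.INTER_CUBIC),alpha=1.6))
E
```

```text
[274.75454902 219.00735998] [154 109]
t 34.35 pos [0.4414 0.0526 0.2422] jaw 105.7 -> -75.7 j6 [   2.   -9.   93.    0.   97. -104.] w 0.0852 tilt [-2.510e-02 -1.000e-04 -9.997e-01]
shift mm [  1.5 -24.3  -8.5] turn x 3.166 shift after turn [ 2.2 24.4  7.9] rotvec [-3.116  0.038  0.01 ]
```

View pics/w7c.png

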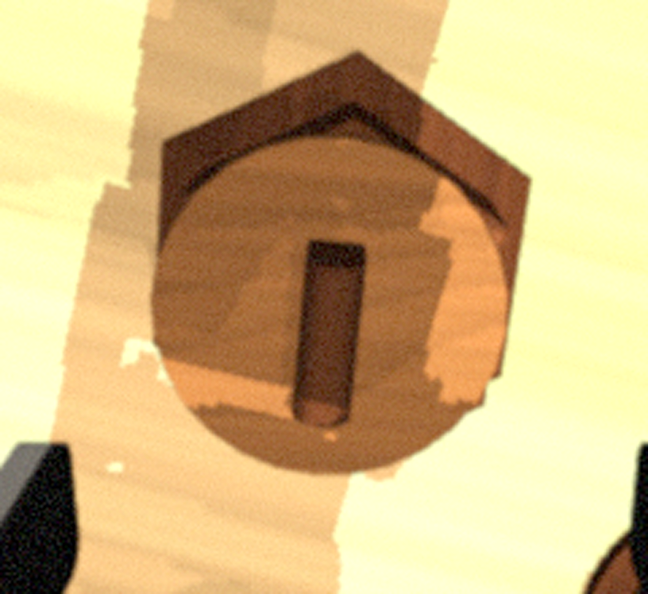

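```bash
python3 - <<'E'
from h import *
c=dict(np.load("pics/w7.npz")); o=(154,109); f=2.7
W=lambda p,z:ray(c,np.array(p)/f+o,z)[:2]
def circ(pts,z):
    Q=np.array([W(p,z) for p in pts]); s=np.linalg.lstsq(np.c_[2*Q,np.ones(len(Q))],(Q**2).sum(1),rcond=None)[0]; print("circle",s[:2].round(4),np.sqrt(s[2]+s[:2]@s[:2]).round(4)); return s[:2]
m=circ([(330,138),(330,474),(151,300),(507,300)],.07)
a,b=W((326,405),.1),W((337,262),.1); d=b-a; y=np.degrees(np.arctan2(d[1],d[0])); print("bar mid",((a+b)/2).round(4),"yaw",y)
L=[W(p,.01) for p in((163,143),(358,51),(529,180),(501,377))]
print("edges",[np.linalg.norm(L[i+1]-L[i]).round(4) for i in range(3)],[np.degrees(np.arctan2(*(L[i+1]-L[i])[::-1])).round(1) for i in range(3)])
print("hex box ctr", ((L[0]+L[3])/2).round(4), (L[0]-L[1]+L[2]).round(4),(L[1]-L[2]+L[3]).round(4), "diag",np.linalg.norm(L[0]-L[3]))
plan([*m,.1],y+90)
E
```

```text
circle [0.4693 0.0529] 0.0574
bar mid [0.465  0.0529] yaw -168.7106540144229
edges [np.float64(0.0792), np.float64(0.0796), np.float64(0.0798)] [np.float64(130.5), np.float64(69.4), np.float64(10.7)]
hex box ctr [0.469  0.0554] [0.4696 0.0551] [0.4685 0.0556] diag 0.15936161822604838
t 34.35 pos [0.4414 0.0526 0.2422] jaw 105.7 -> -78.7 j6 [   2.   -9.   93.    0.   97. -104.] w 0.0852 tilt [-2.510e-02 -1.000e-04 -9.997e-01]
shift mm [141.4 -30.4  -8.2] turn x 3.219 shift after turn [142.2  27.5   5.2] rotvec [-3.064  0.037  0.009]
```

Emit:
arm_command(commands="0 0 0 0.077 0.007 -0.024 0;5 -12 -2 0 0 0 0;20 -12 -2 0 0 0 0;25 -4 -1 0 0 0 0;20 0 0 0 0 0 0;8 0 0 0 0 0 0;2 0 0 0 0 0 0;0 0 0 0 0 0 0;0 0 0 0 0 0 0;0 0 0 0 0 0 0")

```text
time: 35.6
ee_pos: [0.4723, 0.0532, 0.1633]
orientation: [-110.1, 89.6, -9.0]
ft_force: [-0.2, 0.5, -0.7]
grip_width: 0.085
```

```bash
sed -i 's/y=yaw-180\*np.round((yaw-j1)\/180); jaw=j\[0\]-j\[5\]/jaw=j[0]-j[5]; y=yaw-180*np.round((yaw-jaw)\/180)/' h.py; python3 - <<'E'
from h import *
plan([.4693,.0529,.101],101.3)
E
```

```text
t 35.6 pos [0.4723 0.0532 0.1633] jaw 101.2 -> 101.3 j6 [  2.  -3.  96.  -0.  86. -99.] w 0.085 tilt [ 0.0069 -0.0011 -1.    ]
shift mm [62.3  3.4  0.5] turn x -0.003 shift after turn [62.3  3.   0.3] rotvec [-0.002 -0.002  0.007]
```

Emit:
arm_command(commands="12 3 0 0 -0.002 0.007 0;15 1 0 0 0 0 0;15 0 0 0 0 0 0;12 0 0 0 0 0 0;6 0 0 0 0 0 0;1 0 0 0 0 0 0;0 0 0 0 0 0 1;0 0 0 0 0 0 1;0 0 0 0 0 0 1;0 0 0 0 0 0 1")

```text
time: 36.85
ee_pos: [0.4684, 0.0523, 0.0986]
orientation: [-168.8, 90.0, -67.7]
ft_force: [-0.6, -0.1, -0.8]
grip_width: 0.0174
```

```bash
python3 - <<'E'
from h import *
plan([.4693,.0529,.101],101.3); print(manip.state()["ft_force"])
E
```

```text
t 36.85 pos [0.4684 0.0523 0.0986] jaw 101.1 -> 101.3 j6 [  2.   1. 101.  -0.  78. -99.] w 0.0174 tilt [ 2.e-04 -5.e-04 -1.e+00]
shift mm [-2.4 -1.   0.5] turn x -0.003 shift after turn [-2.4 -1.   0.5] rotvec [-0.003 -0.001  0.   ]
[-0.61603015 -0.14137529 -0.78113583]
```

Emit:
arm_command(commands="-6 0 0 0 0 0 1;-14 0 0 0 0 0 1;-25 0 0 0 0 0 1;-35 0 0 0 0 0 1;-35 0 0 0 0 0 1;-25 0 0 0 0 0 1;-8 0 0 0 0 0 1;-1 0 0 0 0 0 1;0 0 0 0 0 0 1;0 0 0 0 0 0 1")

```text
time: 38.1
ee_pos: [0.4669, 0.0523, 0.2542]
orientation: [90.9, 89.9, -167.9]
ft_force: [-0.2, 0.5, -2.0]
grip_width: 0.017
```

Emit:
arm_command(commands="0 -12 15 0 0 0 1;0 -24 30 0 0 0 1;0 -31 38 0 0 0 1;0 -31 38 0 0 0 1;0 -28 35 0 0 0 1;0 -15 19 0 0 0 1;0 -7 9 0 0 0 1;0 0 0 0 0 0 1;0 0 0 0 0 0 1;0 0 0 0 0 0 1")

```text
time: 39.35
ee_pos: [0.5794, 0.2763, 0.2451]
orientation: [89.2, 89.3, -169.6]
ft_force: [-0.0, 0.6, -0.9]
grip_width: 0.017
```

```bash
python3 - <<'E'
from h import *
plan([.583,.269,.125],101.3)
snap("wrist","w8")
E
```

```text
t 39.35 pos [0.5794 0.2763 0.2451] jaw 101.2 -> 101.3 j6 [ 22.  23.  59.   0.  99. -79.] w 0.017 tilt [-0.0112 -0.0021 -0.9999]
shift mm [120.1  -3.5  -7.9] turn x -0.001 shift after turn [120.1  -2.1  -7.9] rotvec [-0.001  0.    -0.011]
```

View pics/w8.png

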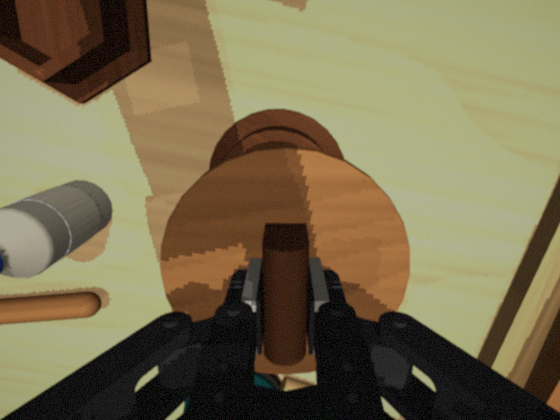

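```bash
python3 - <<'E'
from h import *
c=dict(np.load("pics/w8.npz"))
def circ(pts,z):
    Q=np.array([ray(c,p,z)[:2] for p in pts]); s=np.linalg.lstsq(np.c_[2*Q,np.ones(len(Q))],(Q**2).sum(1),rcond=None)[0]; print("circle",s[:2].round(4),np.sqrt(s[2]+s[:2]@s[:2]).round(4)); return s[:2]
circ([(276,109),(211,162),(343,162),(232,124),(321,124)],.01)
m=circ([(286,149),(162,262),(410,262),(178,205),(393,205)],.2451-.0286)
E
```

```text
circle [0.5817 0.2681] 0.0686
circle [0.5802 0.2762] 0.0571
```

Emit:
arm_command(commands="0 -1 -4 0 0 -0.011 1;15 -1 -4 0 0 0 1;25 0 0 0 0 0 1;30 0 0 0 0 0 1;25 0 0 0 0 0 1;12 0 0 0 0 0 1;4 0 0 0 0 0 1;2 0 0 0 0 0 1;0 0 0 0 0 0 1;0 0 0 0 0 0 1")

```text
time: 40.65
ee_pos: [0.5841, 0.2653, 0.1282]
orientation: [-85.1, 89.8, 16.0]
ft_force: [-0.3, -0.0, 0.3]
grip_width: 0.0168
```

```bash
python3 - <<'E'
from h import *
plan([.583,.269,.0986],101.3)
E
```

```text
t 40.65 pos [0.5841 0.2653 0.1282] jaw 101.0 -> 101.3 j6 [ 21.  26.  69.  -0.  86. -80.] w 0.0168 tilt [ 0.0038  0.0011 -1.    ]
shift mm [29.6  0.5  3.9] turn x -0.005 shift after turn [29.6  0.3  3.9] rotvec [-0.005  0.     0.004]
```

Emit:
arm_command(commands="0 0.5 2 0 0 0.004 1;3 0.4 1.6 0 0 0 1;4 0 0 0 0 0 1;4 0 0 0 0 0 1;3 0 0 0 0 0 1;2 0 0 0 0 0 1;2 0 0 0 0 0 1;1 0 0 0 0 0 1;0 0 0 0 0 0 1;0 0 0 0 0 0 1")

```text
time: 41.9
ee_pos: [0.5827, 0.2691, 0.1086]
orientation: [-60.0, 89.9, 41.0]
ft_force: [0.5, 0.7, -0.4]
grip_width: 0.0169
```

```bash
python3 - <<'E'
from h import *
plan([.5825,.269,.0986],101.3)
E
```

```text
t 41.9 pos [0.5827 0.2691 0.1086] jaw 101.1 -> 101.3 j6 [ 21.  27.  69.   0.  84. -80.] w 0.0169 tilt [ 7.e-04  6.e-04 -1.e+00]
shift mm [10.   0.2 -0. ] turn x -0.004 shift after turn [10.   0.2 -0. ] rotvec [-0.004  0.     0.001]
```

Emit:
arm_command(commands="2 0 0 0 0 0 1;2 0 0 0 0 0 1;2 0 0 0 0 0 1;1 0 0 0 0 0 1;1 0 0 0 0 0 1;1 0 0 0 0 0 1;1 0 0 0 0 0 1;1 0 0 0 0 0 1;0.5 0 0 0 0 0 1;0 0 0 0 0 0 1")

```text
time: 43.15
ee_pos: [0.5829, 0.2692, 0.0984]
orientation: [-73.3, 89.9, 27.8]
ft_force: [-0.2, -0.9, -0.3]
grip_width: 0.0172
```

Emit:
arm_command(commands="0.5 0 0 0 0 0 1;0.5 0 0 0 0 0 1;0.5 0 0 0 0 0 1;0.5 0 0 0 0 0 1;0 0 0 0 0 0 1;0 0 0 0 0 0 1;0 0 0 0 0 0 1;0 0 0 0 0 0 1;0 0 0 0 0 0 1;0 0 0 0 0 0 1")

```text
time: 44.4
ee_pos: [0.5829, 0.2692, 0.0984]
orientation: [-75.0, 89.8, 26.1]
ft_force: [-2.4, -0.6, 2.6]
grip_width: 0.0169
```

Emit:
arm_command(commands="0 0 0 0 0 0 0;0 0 0 0 0 0 0;0 0 0 0 0 0 0;0 0 0 0 0 0 0;-15 0 0 0 0 0 0;-35 0 0 0 0 0 0;-45 0 0 0 0 0 0;-45 0 0 0 0 0 0;-20 0 0 0 0 0 0;0 0 0 0 0 0 0")

```text
time: 45.65
ee_pos: [0.5826, 0.269, 0.2683]
orientation: [-77.6, 89.5, 23.4]
ft_force: [0.2, -0.5, -0.5]
grip_width: 0.0858
```

Emit:
arm_command(commands="0 25.5 -55.5 0 0 0 0;0 25.5 -55.5 0 0 0 0;0 25.5 -55.5 0 0 0 0;0 25.5 -55.5 0 0 0 0;0 25.5 -55.5 0 0 0 0;0 25.5 -55.5 0 0 0 0;0 25.5 -55.5 0 0 0 0;0 25.5 -55.5 0 0 0 0;0 25.5 -55.5 0 0 0 0;0 25.5 -55.5 0 0 0 0")

```text
time: 46.9
ee_pos: [0.4328, -0.335, 0.2556]
orientation: [26.0, 89.6, 127.5]
ft_force: [1.9, 0.3, 1.0]
grip_width: 0.0857
```

Emit:
arm_command(commands="0 0 0 0.182 0 0 0;0 0 0 0.182 0 0 0;0 0 0 0.182 0 0 0;0 0 0 0.182 0 0 0;0 0 0 0.182 0 0 0;0 0 0 0.182 0 0 0;0 0 0 0.182 0 0 0;0 0 0 0.182 0 0 0;0 0 0 0.182 0 0 0;0 0 0 0.182 0 0 0")

```text
time: 48.15
ee_pos: [0.4272, -0.3372, 0.2432]
orientation: [142.2, 88.6, 136.2]
ft_force: [-0.6, 0.7, -0.6]
grip_width: 0.0854
```

```bash
python3 - <<'E'
from h import *
plan([.4366,-.3334,.115],-24.2)
E
```

```text
t 48.15 pos [ 0.4272 -0.3372  0.2432] jaw -6.0 -> -24.2 j6 [-42.   7.  77.   0.  97. -36.] w 0.0854 tilt [-0.0181  0.0174 -0.9997]
shift mm [128.1   2.8  11.5] turn x 0.318 shift after turn [128.2   7.4   7. ] rotvec [ 0.318 -0.022 -0.012]
```

Turn first, then a close look at the parked lid.

Emit:
arm_command(commands="0 0 0 0.16 -0.011 -0.006 0;0 0 0 0.158 -0.011 -0.006 0;0 7 7 0 0 0 0;0 0 0 0 0 0 0;10 0 0 0 0 0 0;20 0 0 0 0 0 0;10 0 0 0 0 0 0;0 0 0 0 0 0 0;0 0 0 0 0 0 0;0 0 0 0 0 0 0")

```text
time: 49.4
ee_pos: [0.436, -0.3325, 0.1973]
orientation: [163.1, 89.6, 138.9]
ft_force: [-0.5, -0.3, 0.6]
grip_width: 0.0851
```

```bash
python3 - <<'E'
from h import *
plan([.4366,-.3334,.055],-24.2)
c=snap("wrist","w9"); p=proj(c,[.4366,-.3334,.022]); o=(p-[120,110]).astype(int).clip(0); print(p,o)
im=cv2.imread("pics/w9.png")[o[1]:o[1]+220,o[0]:o[0]+240]
cv2.imwrite("pics/w9c.png",cv2.convertScaleAbs(cv2.resize(im,None,fx=2.7,fy=2.7,interpolation=cv2.INTER_CUBIC),alpha=1.6))
E
```

```text
t 49.4 pos [ 0.436  -0.3325  0.1973] jaw -24.3 -> -24.2 j6 [-41.   8.  81.  -0.  91. -17.] w 0.0851 tilt [-0.0047  0.0041 -1.    ]
shift mm [142.2  -0.9   1.8] turn x -0.001 shift after turn [142.3  -0.6   1. ] rotvec [-0.001 -0.006 -0.002]
[286.09813454 190.94386539] [166  80]
```

View pics/w9c.png

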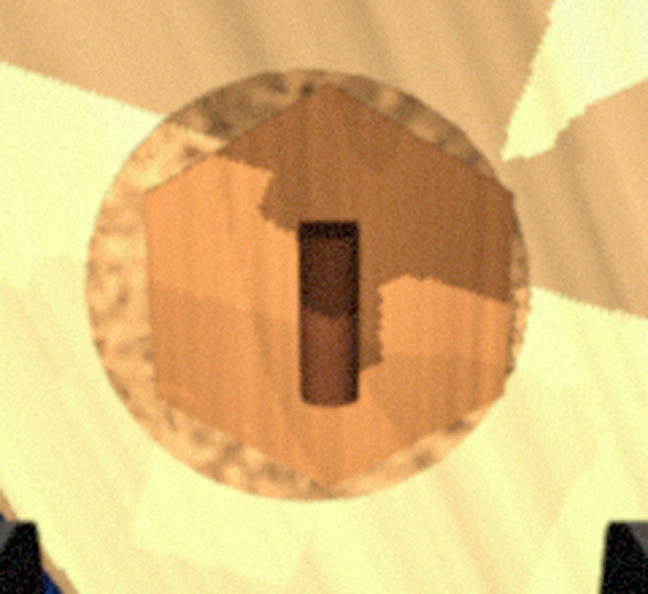

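```bash
python3 - <<'E'
from h import *
c=dict(np.load("pics/w9.npz"))
m,y,_=poly(c,[(327,86),(511,192),(505,395),(330,488),(156,393),(146,194)],.022,6,(166,80),2.7)
plan([*m,.054],y-90)
E
```

```text
ctr [ 0.4382 -0.3335] yaw0 66.14 resid [ 0.4  0.8  0.1  0.1 -0.7 -0.6] r mm [64.9 65.  66.3 66.3 65.2 65.2]
t 49.45 pos [ 0.436  -0.3325  0.1974] jaw -24.3 -> -23.9 j6 [-41.   8.  81.   0.  91. -17.] w 0.0851 tilt [-0.0045  0.0039 -1.    ]
shift mm [143.4  -0.3   3.3] turn x -0.007 shift after turn [ 1.434e+02 -1.000e-01  2.400e+00] rotvec [-0.007 -0.006 -0.002]
```

Emit:
arm_command(commands="15 -0.5 1 0 -0.006 0 0;25 0 0 0 0 0 0;30 0 0 0 0 0 0;30 0 0 0 0 0 0;20 0 0 0 0 0 0;10 0 0 0 0 0 0;2 0 0 0 0 0 0;0 0 0 0 0 0 0;0 0 0 0 0 0 0;0 0 0 0 0 0 0")

```text
time: 50.7
ee_pos: [0.4372, -0.3337, 0.0599]
orientation: [8.6, 89.7, -15.7]
ft_force: [-0.6, 0.3, -0.8]
grip_width: 0.0853
```

```bash
python3 - <<'E'
from h import *
plan([.4366,-.3334,.0535],-24.2)
E
```

```text
t 50.7 pos [ 0.4372 -0.3337  0.0599] jaw -24.2 -> -24.2 j6 [-41.  16.  89.   0.  75. -17.] w 0.0853 tilt [ 0.0049 -0.0014 -1.    ]
shift mm [ 6.4 -0.  -0.7] turn x -0.0 shift after turn [ 6.4 -0.  -0.7] rotvec [-0.001  0.005 -0.001]
```

Emit:
arm_command(commands="3 0 0.5 0 0.005 0 0;2 0 0 0 0 0 0;1 0 0 0 0 0 0;0 0 0 0 0 0 0;0 0 0 0 0 0 1;0 0 0 0 0 0 1;0 0 0 0 0 0 1;0 0 0 0 0 0 1;0 0 0 0 0 0 1;0 0 0 0 0 0 1")

```text
time: 51.95
ee_pos: [0.4381, -0.3342, 0.0543]
orientation: [17.4, 89.9, -6.9]
ft_force: [0.0, 0.2, 1.3]
grip_width: 0.0168
```

Emit:
arm_command(commands="-6 0 0 0 0 0 1;-14 0 0 0 0 0 1;-25 0 0 0 0 0 1;-35 0 0 0 0 0 1;-40 0 0 0 0 0 1;-40 0 0 0 0 0 1;-25 0 0 0 0 0 1;-5 0 0 0 0 0 1;0 0 0 0 0 0 1;0 0 0 0 0 0 1")

```text
time: 53.2
ee_pos: [0.4367, -0.3331, 0.2538]
orientation: [61.3, 90.0, 37.0]
ft_force: [-0.1, 0.7, -1.9]
grip_width: 0.0167
```

```bash
python3 - <<'E'
from h import *
plan([.469,.0554,.24],-19.8)
E
```

```text
t 53.2 pos [ 0.4367 -0.3331  0.2538] jaw -24.3 -> -19.8 j6 [-41.   7.  76.   0.  97. -17.] w 0.0167 tilt [ 5.e-04  4.e-04 -1.e+00]
shift mm [  14.   367.5 -130.2] turn x -0.078 shift after turn [  13.8  376.5 -101.2] rotvec [-0.078  0.    -0.001]
```

Emit:
arm_command(commands="0 0 0 -0.078 0 0 1;0 30 -8 0 0 0 1;0 54 -14.5 0 0 0 1;0 58 -15.5 0 0 0 1;0 58 -15.5 0 0 0 1;0 58 -15.5 0 0 0 1;0 56 -15 0 0 0 1;0 35 -9.5 0 0 0 1;0 15 -4 0 0 0 1;0 0 0 0 0 0 1")

```text
time: 54.45
ee_pos: [0.4638, 0.0549, 0.2414]
orientation: [178.0, 88.7, 158.3]
ft_force: [0.2, -0.2, -1.7]
grip_width: 0.0166
```

Emit:
arm_command(commands="0 0 0 0 0 0 1;0 0 0 0 0 0 1;0 0 0 0 0 0 1;0 0 0 0 0 0 1;0 0 0 0 0 0 1;0 0 0 0 0 0 1;0 0 0 0 0 0 1;0 0 0 0 0 0 1;0 0 0 0 0 0 1;0 0 0 0 0 0 1")

```text
time: 55.7
ee_pos: [0.4636, 0.0522, 0.2404]
orientation: [-178.9, 88.7, 161.2]
ft_force: [0.2, 0.1, -1.4]
grip_width: 0.0166
```

```bash
python3 - <<'E'
from h import *
snap("wrist","w10"); plan([.469,.0554,.24],-19.8)
E
```

```text
t 55.75 pos [0.4636 0.0522 0.2404] jaw -20.0 -> -19.8 j6 [ 2. -5. 90.  0. 96. 22.] w 0.017 tilt [-0.0223  0.0076 -0.9997]
shift mm [0.3 4.8 4. ] turn x -0.003 shift after turn [0.4 4.8 4. ] rotvec [-0.002 -0.024  0.   ]
```

View pics/w10.png

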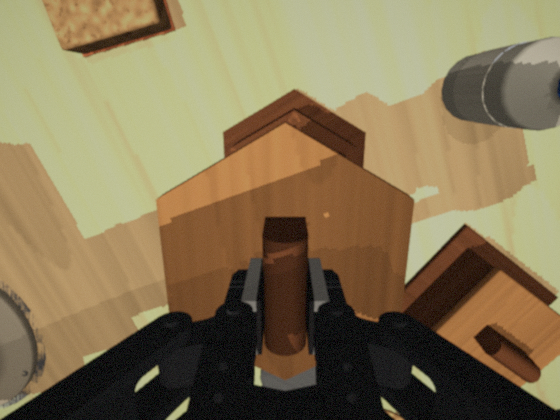

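```bash
python3 - <<'E'
from h import *
c=dict(np.load("pics/w10.npz"))
for L,z in(([(224,132),(296,90),(365,131)],.01),([(158,200),(285,124),(413,200)],.2404-.0323)):
    P=[ray(c,p,z)[:2] for p in L]; print([np.linalg.norm(P[i+1]-P[i]).round(4) for i in(0,1)],[np.degrees(np.arctan2(*(P[i+1]-P[i])[::-1])).round(1) for i in(0,1)],"ctr",(P[0]-P[1]+P[2]).round(4))
E
```

```text
[np.float64(0.0796), np.float64(0.0765)] [np.float64(9.2), np.float64(-49.2)] ctr [0.4684 0.0564]
[np.float64(0.0658), np.float64(0.065)] [np.float64(10.5), np.float64(-49.9)] ctr [0.4632 0.0523]
```

Emit:
arm_command(commands="0 0 0 0 -0.024 0 1;10 3 2 0 0 0 1;20 2 2 0 0 0 1;25 0 0 0 0 0 1;25 0 0 0 0 0 1;18 0 0 0 0 0 1;8 0 0 0 0 0 1;3 0 0 0 0 0 1;0 0 0 0 0 0 1;0 0 0 0 0 0 1")

```text
time: 57.0
ee_pos: [0.4697, 0.0565, 0.1259]
orientation: [-0.2, 89.8, -20.1]
ft_force: [0.4, -0.0, -2.2]
grip_width: 0.0164
```

```bash
python3 - <<'E'
from h import *
plan([.469,.0556,.1023],-19.8)
E
```

```text
t 57.0 pos [0.4697 0.0565 0.1259] jaw -19.9 -> -19.8 j6 [ 2. -1. 99. -0. 81. 22.] w 0.0164 tilt [ 0.0029 -0.001  -1.    ]
shift mm [23.6 -1.1 -0.4] turn x -0.002 shift after turn [23.6 -1.1 -0.3] rotvec [-0.001  0.003  0.   ]
```

Emit:
arm_command(commands="0 -1 -0.3 0 0.003 0 1;3 0 0 0 0 0 1;3 0 0 0 0 0 1;3 0 0 0 0 0 1;2 0 0 0 0 0 1;2 0 0 0 0 0 1;2 0 0 0 0 0 1;0 0 0 0 0 0 1;0 0 0 0 0 0 1;0 0 0 0 0 0 1")

```text
time: 58.25
ee_pos: [0.4695, 0.0556, 0.1108]
orientation: [23.8, 89.9, 3.9]
ft_force: [0.3, -0.1, -2.0]
grip_width: 0.0165
```

```bash
python3 - <<'E'
from h import *
plan([.469,.0556,.1023],-19.8)
E
```

```text
t 58.25 pos [0.4695 0.0556 0.1108] jaw -19.9 -> -19.8 j6 [  2.   0. 100.   0.  80.  22.] w 0.0165 tilt [ 1.7e-03  1.0e-04 -1.0e+00]
shift mm [ 8.5 -0.2 -0.5] turn x -0.001 shift after turn [ 8.5 -0.2 -0.5] rotvec [-0.001  0.002 -0.001]
```

Emit:
arm_command(commands="2 0 0 0 0 0 1;2 0 0 0 0 0 1;1 0 0 0 0 0 1;1 0 0 0 0 0 1;1 0 0 0 0 0 1;1 0 0 0 0 0 1;1 0 0 0 0 0 1;0.5 0 0 0 0 0 1;0 0 0 0 0 0 1;0 0 0 0 0 0 1")

```text
time: 59.5
ee_pos: [0.4698, 0.0556, 0.1023]
orientation: [22.4, 89.9, 2.5]
ft_force: [-1.2, -0.1, 0.2]
grip_width: 0.0168
```

Emit:
arm_command(commands="0.5 0 0 0 0 0 1;0.5 0 0 0 0 0 1;0.5 0 0 0 0 0 1;0 0 0 0 0 0 1;0 0 0 0 0 0 1;0 0 0 0 0 0 1;0 0 0 0 0 0 1;0 0 0 0 0 0 1;0 0 0 0 0 0 1;0 0 0 0 0 0 1")

```text
time: 60.75
ee_pos: [0.4698, 0.0556, 0.1023]
orientation: [20.6, 89.9, 0.7]
ft_force: [-1.4, -0.9, 1.7]
grip_width: 0.0166
```

Seated at 0.1023 m, with contact force building. Release and rise.

Emit:
arm_command(commands="0 0 0 0 0 0 0;0 0 0 0 0 0 0;0 0 0 0 0 0 0;0 0 0 0 0 0 0;-15 0 0 0 0 0 0;-35 0 0 0 0 0 0;-45 0 0 0 0 0 0;-45 0 0 0 0 0 0;-20 0 0 0 0 0 0;0 0 0 0 0 0 0")

```text
time: 62.0
ee_pos: [0.4693, 0.0556, 0.2725]
orientation: [21.8, 89.5, 1.9]
ft_force: [-0.9, 0.1, -0.5]
grip_width: 0.0853
```

```bash
python3 - <<'E'
from h import *
c=snap("wrist","w11"); p=proj(c,[.469,.0556,.05]); o=(p-[120,110]).astype(int).clip(0); print(p,o); print(manip.state()["time"],manip.state()["ee_pos"])
im=cv2.imread("pics/w11.png")[o[1]:o[1]+220,o[0]:o[0]+240]
t=snap("top","t11"); f=lambda a,k:cv2.convertScaleAbs(cv2.resize(a,None,fx=k,fy=k,interpolation=cv2.INTER_CUBIC),alpha=1.6)
a=f(im,2.5); b=f(cv2.imread("pics/w11.png"),.1)
cv2.imwrite("pics/w11c.png",a)
s=snap("scene","s11"); cv2.imwrite("pics/s11c.png",f(cv2.imread("pics/s11.png")[100:340,100:440],2.3))
E
```

```text
[281.87315218 178.38360648] [161  68]
62.05 [0.46907546 0.05558423 0.27141133]
```

View pics/w11c.png

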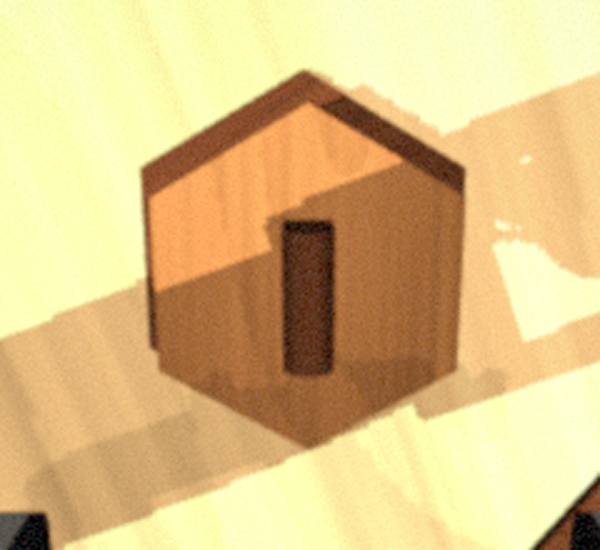

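View pics/s11c.png

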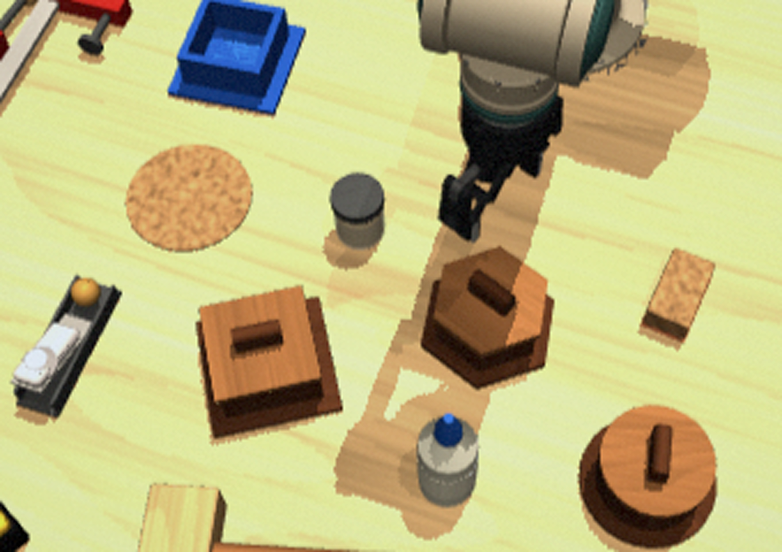

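```bash
python3 - <<'E'
from h import *
c=dict(np.load("pics/w11.npz")); o=(161,68)
poly(c,[(307,100),(463,192),(457,370),(310,448),(160,370),(148,195)],.07,6,o,2.5)
P=[ray(c,np.array(p)/2.5+o,.01)[:2] for p in((154,348),(142,168),(305,70),(465,170))]
print("plinth ctr",((P[0]+P[3])/2).round(4),[np.linalg.norm(P[i+1]-P[i]).round(4) for i in range(3)],[np.degrees(np.arctan2(*(P[i+1]-P[i])[::-1])).round(1) for i in range(3)])
s=dict(np.load("pics/s11.npz"))
def circ(pts,z):
    Q=np.array([ray(s,np.array(p)/2.3+100,z)[:2] for p in pts]); t=np.linalg.lstsq(np.c_[2*Q,np.ones(len(Q))],(Q**2).sum(1),rcond=None)[0]; print("round",t[:2].round(4),np.sqrt(t[2]+t[:2]@t[:2]).round(4))
circ([(657,405),(600,462),(716,462),(657,517)],.07); circ([(581,480),(716,490),(600,527),(645,545),(690,528)],.004)
E
```

```text
ctr [0.4714 0.0561] yaw0 70.58 resid [-0.2  0.9 -0.9  0.4  0.2 -0.3] r mm [66.  65.5 66.4 66.  65.6 66.3]
plinth ctr [0.4693 0.0528] [np.float64(0.0798), np.float64(0.0795), np.float64(0.079)] [np.float64(70.8), np.float64(10.0), np.float64(-50.6)]
round [0.587  0.2705] 0.0578
round [0.5844 0.2684] 0.0697
```

```bash
python3 - <<'E'
from h import *
c=dict(np.load("pics/w11.npz")); o=(161,68)
P=[ray(c,np.array(p)/2.5+o,.01)[:2] for p in((154,348),(142,168),(305,70),(465,170))]
print((P[1]-P[2]+P[3]).round(4),(P[0]-P[1]+P[2]).round(4))
manip.job_done(); print(manip.state()["time"])
E
```

```text
[0.4683 0.053 ] [0.4703 0.0525]
the job is handed in; nothing more can be done
the job is handed in; nothing more can be done
```

All three lids are now on their own boxes, and I handed the job in at about 62 s of the 102 s allowed. I parked the six-sided lid on the mat, then placed the square, round and six-sided lids in that order. Each was lowered until the force reading showed light contact (about 3–5 N) at the seated height, then released.

| Lid | Turn, lid against plinth | Centre offset, lid from box |
|---|---|---|
| Square | 34.0° against 33.5° | about 1.5 mm |
| Round | any turn is right | 2–3 mm |
| Six-sided | 10.6° against 10.1° | 3–4 mm |

- **Six-sided box:** my measurements of its centre disagreed by 2–4 mm. Two earlier views put the lid within about 2 mm of it, but the last one gave the 3–4 mm above. I did not resolve this before handing in. The camera calibration is good to about 2 mm and the corners were picked by hand.
- **Round lid:** it was checked only from the wider scene camera, not close up.
- **Surroundings:** in the last scene picture all three lids look flat and the mat is empty. The bottle, jar, plane and blue tray look undisturbed. I judged that by eye and did not measure it.
- **End state:** the gripper was open and about 0.17 m above the last lid, touching nothing.

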